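# Put the hardware tins away on a narrow-footed tray

## Task

Put the rivet tins and jars away. The long light tray rests on a narrow block and tips if an end is loaded first, so set the big round can in the middle bay first, then one small glass jar in each end bay; the square tin goes in the little cardboard carton, before or after. Set each upright near the middle of its bay or of the carton, let go, do not push or tip the tray or the carton out of place, and leave the spool, glue bottle and wax puck standing where they are.

Things in the scene. Friction and masses are not known exactly. Their poses are not given: they have to be found in the camera images.
- big_can: The big upright round steel can, full of rivets: diameter 64 mm, 100 mm tall (the top 6 mm a lid 60 mm across), paper band round its waist, about 0.55 kg. Origin: centre of its underside, z up.
- jar_a: One of two identical small upright round glass jars with a steel lid and brass rivets inside: diameter 48 mm, 75 mm tall (the top 17 mm the lid, 47 mm across), about 0.22 kg. Origin: centre of its underside, z up. Either jar may go in either end bay.
- jar_b: The other of the two identical small glass jars: as jar_a.
- square_tin: Upright square steel tin, dark grey with a brighter lid, 56 x 56 mm with straight sides, 70 mm tall, about 0.3 kg. Origin: centre of its underside, x and y along its sides, z up. It starts at any yaw.
- tray: Long light plywood tray, loose, 90 g, 96 mm (x) by 276 mm (y), 28 mm tall; floor and walls 4 mm thick, all walls reach 24 mm above the floor. Two cross walls make three bays along y: the middle bay, inside 88 (x) by 92 mm (y), centred at the origin, and end bays, inside 88 by 84 mm, centred at y = +92 and -92 mm. Origin: centre of its underside, z up.
- stand: Fixed dark wooden block 30 mm high, 90 mm (x) by 104 mm (y); origin: centre of its underside. The tray rests loose, level and centred on it, its ends overhanging by 86 mm. A jar in an end bay tips the tray while the middle is empty; with the can in the middle it is stable, but an end still tips under a push down of about 7 N.
- carton: Little open square cardboard carton, loose on the table, 0.06 kg, 100 x 100 mm, 24 mm tall overall; walls and floor 4 mm thick (inside 92 x 92 mm). Origin: centre of its underside, x and y along its sides, z up.
- spool: Bystander, to be left alone: wooden thread spool, upright, 44 mm diameter, 48 mm tall. Origin: centre of its underside.
- glue: Bystander, to be left alone: white plastic glue bottle with orange cap, upright, 40 mm diameter, 105 mm tall. Origin: centre of its underside.
- wax: Bystander, to be left alone: yellow round puck of wax, 48 mm diameter, 26 mm tall. Origin: centre of its underside.
There are look-alikes about, which are no part of the job. Leave any turquoise look-alike of the square_tin alone. What is shaped like the jar_b but red is not meant.

How it is judged:
On the way, in this order (a step that is already met when the one before it is completed fails the run):
1. the big can stands in the middle bay of the tray, let go (x of big_can in the frame of tray between -0.015 and 0.015 m and y of big_can in the frame of tray between -0.015 and 0.015 m and z of big_can in the frame of tray between -0.002 and 0.01 m and angle between big_can's own z axis and vertical below 0.1 rad and contact force between big_can and the fingers below 0.1 N), for 0.2 s.
2. then a small jar stands in each end bay, both let go (((x of jar_a in the frame of tray between -0.015 and 0.015 m and y of jar_a in the frame of tray between 0.077 and 0.107 m and z of jar_a in the frame of tray between -0.002 and 0.01 m and angle between each of jar_a, jar_b's own z axis and vertical below 0.1 rad and x of jar_b in the frame of tray between -0.015 and 0.015 m and y of jar_b in the frame of tray between -0.107 and -0.077 m and z of jar_b in the frame of tray between -0.002 and 0.01 m) or (x of jar_a in the frame of tray between -0.015 and 0.015 m and y of jar_a in the frame of tray between -0.107 and -0.077 m and z of jar_a in the frame of tray between -0.002 and 0.01 m and angle between each of jar_a, jar_b's own z axis and vertical below 0.1 rad and x of jar_b in the frame of tray between -0.015 and 0.015 m and y of jar_b in the frame of tray between 0.077 and 0.107 m and z of jar_b in the frame of tray between -0.002 and 0.01 m)) and contact force between each of jar_a, jar_b and the fingers below 0.1 N), for 0.2 s.
At the end, for the whole second after the job is handed in: Can upright in the tray's middle bay, a jar in each end bay, square tin in the carton, each within 15 mm of that middle along both sides; tray and carton level (0.06 rad), within 30 mm of their start; all released and at rest (x of big_can in the frame of tray between -0.015 and 0.015 m and y of big_can in the frame of tray between -0.015 and 0.015 m and z of big_can in the frame of tray between -0.002 and 0.01 m and angle between each of big_can, square_tin's own z axis and vertical below 0.1 rad and ((x of jar_a in the frame of tray between -0.015 and 0.015 m and y of jar_a in the frame of tray between 0.077 and 0.107 m and z of jar_a in the frame of tray between -0.002 and 0.01 m and angle between each of jar_a, jar_b's own z axis and vertical below 0.1 rad and x of jar_b in the frame of tray between -0.015 and 0.015 m and y of jar_b in the frame of tray between -0.107 and -0.077 m and z of jar_b in the frame of tray between -0.002 and 0.01 m) or (x of jar_a in the frame of tray between -0.015 and 0.015 m and y of jar_a in the frame of tray between -0.107 and -0.077 m and z of jar_a in the frame of tray between -0.002 and 0.01 m and angle between each of jar_a, jar_b's own z axis and vertical below 0.1 rad and x of jar_b in the frame of tray between -0.015 and 0.015 m and y of jar_b in the frame of tray between 0.077 and 0.107 m and z of jar_b in the frame of tray between -0.002 and 0.01 m)) and x of square_tin in the frame of carton between -0.015 and 0.015 m and y of square_tin in the frame of carton between -0.015 and 0.015 m and z of square_tin in the frame of carton between -0.002 and 0.01 m and angle between each of tray, carton's own z axis and vertical below 0.06 rad and distance of each of tray, carton from where it was at the start of the episode below 0.03 m and linear speed of each of big_can, jar_a, jar_b, square_tin, tray, carton below 0.02 m/s and angular speed of each of big_can, jar_a, jar_b, square_tin, tray, carton below 0.2 rad/s); the robot touches nothing.
It fails at once if the tray or the carton tips by more than 0.12 rad or shifts by more than 30 mm (angle between any of tray, carton's own z axis and vertical above 0.12 rad or distance of any of tray, carton from where it was at the start of the episode above 0.03 m).
It fails at once if the spool, glue bottle or wax puck is shifted by more than 30 mm or tipped by more than 0.5 rad (distance of any of spool, glue, wax from where it was at the start of the episode above 0.03 m or angle between any of spool, glue, wax's own z axis and vertical above 0.5 rad).
It also fails if it takes over 112 s, if anything falls off the work surface, if the arm or the gripper's body presses on something with over 40 N, if the wrist force passes 120 N, or if a joint passes its speed limit or range.

## Robot

A 6-joint arm with a two-finger parallel gripper is mounted at the origin on the work surface. World frame = base frame: x ahead of the robot, y to its left, z up, the work surface at z = 0. Lengths are in m, angles in rad, forces in N, time in s.
With the tool pointing down it reaches from about 0.375 to 0.9 m from the base axis. Payload 3.1 kg.
Tool frame: the origin (TCP) lies at the very end of the fingers, on their centre line; the grasp point (between the pads) lies robot.grasp_offset behind it (robot.grasp_offset is the distance from the TCP to the grasp point, in m); z points along the fingers, y is the direction in which the jaws open and shut (so a half turn about z gives the same grasp; the last joint's range is limited). The gripper opens to 87 mm and grips with 3 to 60 N. Pads are 19 mm wide; open, the fingers measure 117 mm over their backs; the gripper's body (75 mm by 190 mm) begins 51 mm behind the grasp point.
Start: joints at [-1.329, 0.527, 1.433, -0, 1.181, -0.178], TCP at [0.255, -0.571, 0.223] pointing down, gripper open.
Joint ranges: [-3.08, 3.08], [-0.75, 2.2], [0.22, 2.44], [-1.43, 4.57], [0, 2.65], [-2.85, 2.85]. Speed limits (rad/s): [2.79, 2.79, 3.14, 3.14, 3.14, 3.14].

## Interface

Orientations are given as a unit quaternion [x, y, z, w].
In Python, from rig import robot gives the robot as it stands.
- The arm moves only by the tool drive_tool, never from a script. Its argument "targets" is one flat list of numbers, 6 for each row, row after row: the shift along the tool's x, y, z in cm, then the turn, a rotation vector about the tool's x, y, z in degrees. A call has 1 to 12 rows; each row is the pose to reach, as a shift and turn from the pose commanded when the call began, along the tool's axes at that moment; what a row does not reach only later rows make up. A row lasts 1/12 s, in which the tool goes at most 41.7 mm and 7.16 degrees, less where a joint would pass 70% of its speed; a pose out of reach is approached as far as the arm can. A call with a gripper value outside its range is refused whole. "grip" is the gripper command: -1 is fully open, 1 is shut, values between are in proportion, set as the call begins (left out, the last holds). The fingers move at their own pace and stop on an object; "squeeze" is the grip in N (left out, the last holds). Time passes only in rows, so rows that repeat a pose let the fingers close. It gives the time, the measured TCP pose, the force and the opening at its end, in the units of the state.
- robot.get_obs(): the state, without advancing time (a new reading comes with each control period).
- robot.camera(name): name is "scene" or "top"; returns (picture, depth): 400x640x3 uint8, red, green, blue; 400x640 float32, m along the optical axis (not along the pixel's ray), 0 where there is no reading.
- robot.calibration(name): a dict with "mtx" (3x3 intrinsics, pixels), "distortion" ([k1, k2, p1, p2, k3] as OpenCV has them; the pictures are not rectified), "R" (3x3) and "t" (3): a world point X has camera coordinates R X + t. Camera axes: x right, y down, z forward; pixel columns grow to the right and rows downward; lengths in m; the calibration is good to about 2 mm. A picture is of the moment at which its call begins. calibration takes no time and is no camera call.
- robot.hand_in(): hands the job in, once; it reports no verdict.
The state is a dict: "time": time; "q": joint angles; "joint_velocities": joint speeds; "joint_torque": joint torques, N m; "position": TCP position; "tool_rot": TCP orientation; "ft_force": force on the tool from outside, world axes, zero at the start; "moment": the same for the moment, N m; "grip_width": finger opening in m.
Only numpy, scipy, OpenCV 4.12 (cv2) and the standard library are available. Lean on these libraries where they do the work, as an engineer would, in place of code of your own. Each camera call takes 0.05 s, during which the arm holds its last target.

## Working session

There is one attempt and no reset: what is moved stays moved. The work goes in short steps, Python scripts to look and compute and a tool call to move; the robot and the scene stay as the last step left them, time stands still between calls to the robot, and variables do not carry over. Pictures are saved under pics/ and viewed, and the job is handed in when it is done.

Besides the shell and the picture viewer there is one more tool, called by a JSON object that holds its "method" and its "body". drive_tool: Moves the arm, as the interface text tells. Its arguments: {"type":"object","properties":{"targets":{"type":"array","items":{"type":"number"}},"grip":{"type":"number"},"squeeze":{"type":"number"}},"required":["targets"]}

```bash
ls; mkdir -p pics; python3 - <<'E'
from rig import robot
import cv2,numpy as np
o=robot.get_obs()
print({k:np.round(v,3) for k,v in o.items()}, robot.grasp_offset)
for n in("scene","top"):
    p,d=robot.camera(n); cv2.imwrite(f"pics/{n}0.png",p[:,:,::-1]); np.save(f"pics/{n}0d.npy",d)
    c=robot.calibration(n); print(n,{k:np.round(v,4).tolist() for k,v in c.items()})
E
```

```text
pics
{'time': np.float64(0.0), 'q': array([-1.329,  0.528,  1.434, -0.   ,  1.181, -0.178]), 'joint_velocities': array([ 0.   ,  0.001, -0.001,  0.002, -0.   , -0.002]), 'joint_torque': array([ 1.0000e-03, -4.4004e+01, -1.7659e+01,  6.4000e-02,  5.8000e-02,
       -0.0000e+00]), 'position': array([ 0.255, -0.57 ,  0.222]), 'tool_rot': array([ 0.978,  0.208, -0.   , -0.001]), 'ft_force': array([-0.149,  0.327, -0.042]), 'moment': array([0.046, 0.004, 0.017]), 'grip_width': np.float64(0.087)} 0.0187
scene {'mtx': [[441.5059, 0.0, 317.1241], [0.0, 441.5059, 202.3498], [0.0, 0.0, 1.0]], 'distortion': [-0.0328, 0.0, 0.0, 0.0, 0.0], 'R': [[0.2627, 0.9648, 0.0096], [0.7394, -0.1949, -0.6444], [-0.6199, 0.1764, -0.7646]], 't': [-0.1319, -0.3173, 1.3142]}
top {'mtx': [[406.7119, 0.0, 316.6859], [0.0, 406.7119, 200.8283], [0.0, 0.0, 1.0]], 'distortion': [-0.0094, 0.0, 0.0, 0.0, 0.0], 'R': [[0.0143, -0.9999, 0.0013], [-0.998, -0.0143, -0.0623], [0.0623, -0.0004, -0.9981]], 't': [0.0039, 0.4538, 0.8933]}
```

View pics/scene0.png

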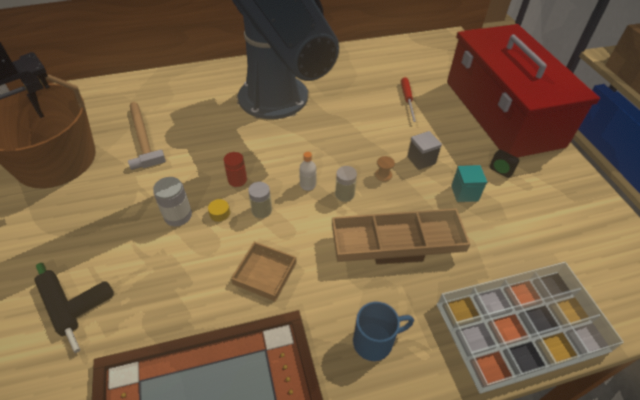

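View pics/top0.png

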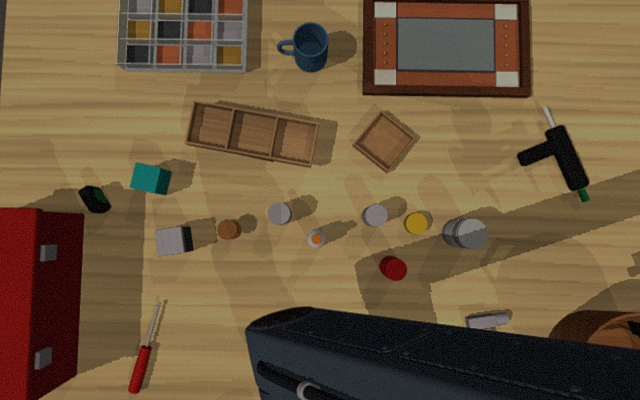

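Top view: the big can is at (465,233) and the grey-lidded jars are at (376,215) and (279,213). The red jar look-alike is at (393,268). The dark grey tin with bright lid is at (173,240), and its turquoise look-alike at (151,179). The tray is at (253,134) and the carton at (386,141). Next I'll confirm with an enlarged crop and measure.

```bash
cat > h.py <<'E'
from rig import robot
import cv2,numpy as np
def rays(n,uv):
    c=robot.calibration(n);uv=np.asarray(uv,float).reshape(-1,1,2)
    r=cv2.undistortPoints(uv,np.array(c["mtx"]),np.array(c["distortion"])).reshape(-1,2)
    r=np.c_[r,np.ones(len(r))];R=np.array(c["R"]);t=np.array(c["t"])
    return r,R,t
def plane(n,uv,z):
    r,R,t=rays(n,uv);o=-R.T@t;d=r@R
    return o+d*((z-o[2])/d[:,2])[:,None]
def cloud(n,D):
    v,u=np.mgrid[0:400,0:640];r,R,t=rays(n,np.c_[u.ravel(),v.ravel()])
    return ((r*D.reshape(-1,1)-t)@R).reshape(400,640,3)
def pix(n,X):
    c=robot.calibration(n)
    return cv2.projectPoints(np.asarray(X,float).reshape(-1,3),cv2.Rodrigues(np.array(c["R"]))[0],np.array(c["t"]),np.array(c["mtx"]),np.array(c["distortion"]))[0].reshape(-1,2)
E
python3 - <<'E'
from h import *
D=np.load("pics/top0d.npy");P=cloud("top",D)
img=cv2.imread("pics/top0.png")
def comp(u,v,zlo,zhi,w=35):
    m=np.zeros((400,640),np.uint8);s=np.s_[v-w:v+w,u-w:u+w]
    m[s]=((P[s][...,2]>zlo)&(P[s][...,2]<zhi)&(D[s]>0))
    n,L,st,c=cv2.connectedComponentsWithStats(m)
    k=1+np.argmax(st[1:,4]);return L==k
for n,u,v,h in[("can",465,233,.1),("jarL",376,215,.075),("jarR",279,213,.075),("tin",173,240,.07),("turq",151,179,.07),("red",393,268,.075),("spool",229,229,.048),("glue",316,239,.105),("wax",416,224,.026)]:
    m=comp(u,v,h-.008,h+.008)
    q=P[m];(c,sz,a)=cv2.minAreaRect((q[:,:2]*1000).astype(np.float32))
    (cc,rr)=cv2.minEnclosingCircle((q[:,:2]*1000).astype(np.float32))
    print(n,m.sum(),"z",np.median(q[:,2]).round(4),"mean",q[:,:2].mean(0).round(4),"rect",np.round(c,1),np.round(sz,1),round(a,1),"circ",np.round(cc,1),round(rr,1))
for n,u,v,zl,zh,w in[("tray",253,134,.046,.07,75),("carton",386,141,.016,.034,40)]:
    m=comp(u,v,zl,zh,w);q=P[m]
    (c,sz,a)=cv2.minAreaRect((q[:,:2]*1000).astype(np.float32));print(n,m.sum(),np.median(q[:,2]),np.round(c,1),np.round(sz,1),a)
cv2.imwrite("pics/crop0.png",cv2.resize(img[80:300,110:510],None,fx=2,fy=2,interpolation=cv2.INTER_CUBIC))
E
```

```text
can 766 z 0.0996 mean [ 0.3883 -0.3023] rect [ 388.5 -303. ] [61.1 60.9] 28.4 circ [ 388.3 -303.6] 31.4
jarL 398 z 0.075 mean [ 0.423  -0.1128] rect [ 423.3 -113.2] [43.8 46.1] 0.8 circ [ 423.1 -113.1] 23.3
jarR 391 z 0.0752 mean [0.4241 0.0894] rect [424.6  89.5] [43.8 44. ] 0.9 circ [424.   89.8] 23.4
tin 748 z 0.07 mean [0.3625 0.3165] rect [362.7 317.6] [56.3 56.9] 10.2 circ [362.3 317.8] 38.5
turq 703 z 0.0701 mean [0.4951 0.3716] rect [495.3 372.5] [55.  56.1] 78.0 circ [494.8 372.9] 38.0
red 414 z 0.0748 mean [ 0.3116 -0.1533] rect [ 311.8 -153.8] [45.6 45.5] 46.2 circ [ 311.4 -153.7] 23.4
spool 325 z 0.048 mean [0.3887 0.2024] rect [389.  202.1] [41.4 42.2] 47.9 circ [388.5 202.6] 21.8
glue 79 z 0.1053 mean [0.3726 0.0111] rect [372.7  11.8] [18. 18.] 0.2 circ [372.5  11. ] 9.8
wax 377 z 0.0257 mean [ 0.4074 -0.2081] rect [ 407.4 -208. ] [44.  46.8] 1.3 circ [ 408.2 -208.6] 24.1
tray 1213 0.05726350355697235 [597.3 154. ] [277.3  97.2] 80.32823944091797
carton 386 0.02341258971155004 [ 591.2 -137.8] [100.  101.1] 51.88788604736328
```

View pics/crop0.png

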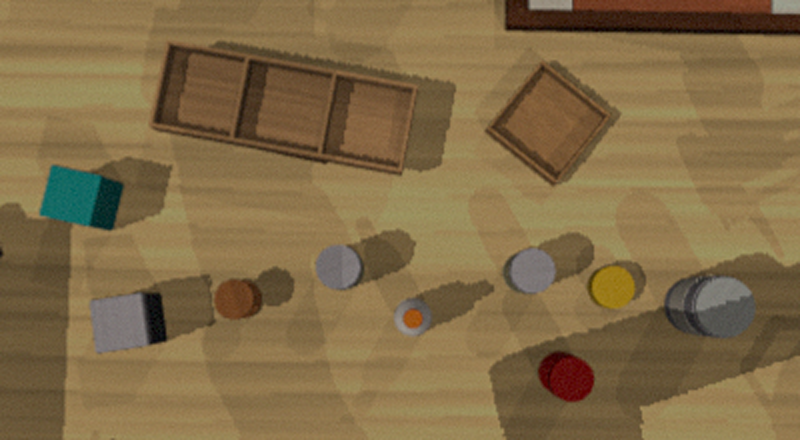

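The crop confirms the identities: plain grey-lidded jars at (376,215) and (279,213) (top-view pixels), grey tin at (173,240), with the red jar and turquoise tin excluded. The depth measurements match the given sizes. I'll start with the can.

```bash
cat >> h.py <<'E'
from scipy.spatial.transform import Rotation as Ro
def goal(x,y,z,psi):
    o=robot.get_obs();R0=Ro.from_quat(o["tool_rot"])
    a=np.radians(psi);ty=np.array([np.cos(a),np.sin(a),0]);tz=np.array([0,0,-1.]);tx=np.cross(ty,tz)
    best=None
    for s in(1,):
        R1=Ro.from_matrix(np.c_[tx,ty,tz]);rv=np.degrees((R0.inv()*R1).as_rotvec())
    d=R0.inv().apply(np.array([x,y,z])-o["position"])*100
    print("pos",np.round(o["position"],4),"shift cm",np.round(d,2),"turn",np.round(rv,1),"F",np.round(o["ft_force"],1),"w",round(float(o["grip_width"]),4))
E
python3 -c "
from h import *
goal(.3885,-.3030,.20,-9.7)"
```

```text
pos [ 0.2546 -0.5701  0.2217] shift cm [ 23.11 -18.93   2.21] turn [ -0.1  -0.1 -56.2] F [ 0.5 -0.6  0. ] w 0.0869
```

{"method": "drive_tool", "body": {"targets": [5, -4, 0, 0, 0, -10, 12, -10, 1, 0, 0, -20, 18, -15, 2, 0, 0, -30, 23.1, -18.9, 2.2, 0, 0, -40, 23.1, -18.9, 2.2, 0, 0, -56.2, 23.1, -18.9, 2.2, 0, 0, -56.2, 23.1, -18.9, 2.2, 0, 0, -56.2, 23.1, -18.9, 2.2, 0, 0, -56.2, 23.1, -18.9, 2.2, 0, 0, -56.2, 23.1, -18.9, 2.2, 0, 0, -56.2, 23.1, -18.9, 2.2, 0, 0, -56.2, 23.1, -18.9, 2.2, 0, 0, -56.2], "grip": -1, "squeeze": 30}}

```text
time: 1.1
position: [0.3885, -0.3056, 0.2007]
tool_rot: [0.766, 0.643, -0.0, 0.001]
ft_force: [-0.3, -0.4, 0.8]
grip_width: 0.087
```

```bash
python3 -c "
from h import *
goal(.3885,-.3030,.045,-9.7)"
```

```text
pos [ 0.3885 -0.3056  0.2007] shift cm [ 0.27 -0.05 15.57] turn [ 0.   0.1 -0.2] F [-0.3 -0.4  0.8] w 0.087
```

{"method": "drive_tool", "body": {"targets": [0.15, 0, 4, 0, 0, 0, 0.15, 0, 8, 0, 0, 0, 0.15, 0, 12, 0, 0, 0, 0.15, 0, 14, 0, 0, 0, 0.15, 0, 15.5, 0, 0, 0, 0.15, 0, 15.5, 0, 0, 0, 0.15, 0, 15.5, 0, 0, 0]}}

```text
time: 1.68
position: [0.3883, -0.3034, 0.0449]
tool_rot: [0.765, 0.643, -0.0, -0.001]
ft_force: [0.3, -0.9, -0.3]
grip_width: 0.0868
```

```bash
python3 -c "
from h import *
goal(.3885,-.3030,.045,-9.7)"
```

```text
pos [ 0.3883 -0.3034  0.0449] shift cm [ 0.04  0.01 -0.01] turn [-0.1 -0.1 -0.2] F [ 0.3 -0.9 -0.3] w 0.0868
```

Aligned. Close, then lift.

{"method": "drive_tool", "body": {"targets": [0, 0, 0, 0, 0, 0, 0, 0, 0, 0, 0, 0, 0, 0, 0, 0, 0, 0, 0, 0, 0, 0, 0, 0, 0, 0, 0, 0, 0, 0, 0, 0, 0, 0, 0, 0, 0, 0, 0, 0, 0, 0, 0, 0, 0, 0, 0, 0, 0, 0, 0, 0, 0, 0, 0, 0, 0, 0, 0, 0, 0, 0, 0, 0, 0, 0, 0, 0, 0, 0, 0, 0], "grip": 1, "squeeze": 35}}

```text
time: 2.68
position: [0.3889, -0.3027, 0.0464]
tool_rot: [0.764, 0.645, -0.0, 0.0]
ft_force: [-2.2, -1.2, 6.0]
grip_width: 0.0634
```

{"method": "drive_tool", "body": {"targets": [0, 0, -1, 0, 0, 0, 0, 0, -3, 0, 0, 0, 0, 0, -6, 0, 0, 0, 0, 0, -9, 0, 0, 0, 0, 0, -12, 0, 0, 0, 0, 0, -15, 0, 0, 0, 0, 0, -16, 0, 0, 0, 0, 0, -16, 0, 0, 0]}}

```text
time: 3.35
position: [0.39, -0.3033, 0.2085]
tool_rot: [0.765, 0.645, 0.0, 0.003]
ft_force: [0.5, -0.8, -5.6]
grip_width: 0.0637
```

```bash
python3 -c "
from h import *
goal(.5973,.1540,.205,-9.7)"
```

```text
pos [ 0.39   -0.3033  0.2085] shift cm [48.58 12.7   0.22] turn [ 0.3  0.2 -0. ] F [ 0.5 -0.8 -5.6] w 0.0637
```

{"method": "drive_tool", "body": {"targets": [2, 0.5, 0, 0, 0, 0, 5, 1.3, 0, 0, 0, 0, 9, 2.3, 0, 0, 0, 0, 13, 3.4, 0, 0, 0, 0, 17, 4.4, 0, 0, 0, 0, 21, 5.5, 0, 0, 0, 0, 25, 6.5, 0, 0, 0, 0, 29, 7.6, 0, 0, 0, 0, 33, 8.6, 0, 0, 0, 0, 37, 9.7, 0, 0, 0, 0, 40, 10.5, 0, 0, 0, 0, 43, 11.2, 0, 0, 0, 0]}}

```text
time: 4.35
position: [0.5709, 0.1048, 0.2032]
tool_rot: [0.764, 0.645, -0.002, -0.002]
ft_force: [1.3, -0.3, -5.5]
grip_width: 0.0635
```

{"method": "drive_tool", "body": {"targets": [2.5, 0.6, 0, 0, 0, 0, 4, 1.0, 0, 0, 0, 0, 5, 1.3, 0, 0, 0, 0, 5.6, 1.5, 0, 0, 0, 0, 5.6, 1.5, 0, 0, 0, 0, 5.6, 1.5, 0, 0, 0, 0]}}

```text
time: 4.85
position: [0.5957, 0.1539, 0.205]
tool_rot: [0.765, 0.644, -0.001, -0.0]
ft_force: [0.0, -0.3, -4.5]
grip_width: 0.0635
```

```bash
python3 - <<'E'
from h import *
goal(.5973,.1540,.08,-9.7)
for n in("scene","top"):
    p,d=robot.camera(n); cv2.imwrite(f"pics/{n}1.png",p[:,:,::-1]); np.save(f"pics/{n}1d.npy",d)
goal(.5973,.1540,.08,-9.7)
E
```

```text
pos [0.5957 0.1539 0.205 ] shift cm [ 0.06  0.18 12.5 ] turn [-0.1  0.1 -0.1] F [ 0.  -0.3 -4.5] w 0.0635
pos [0.5958 0.1535 0.2054] shift cm [ 0.08  0.16 12.54] turn [-0.1  0.1 -0.1] F [ 0.1 -1.  -5.8] w 0.0635
```

View pics/scene1.png

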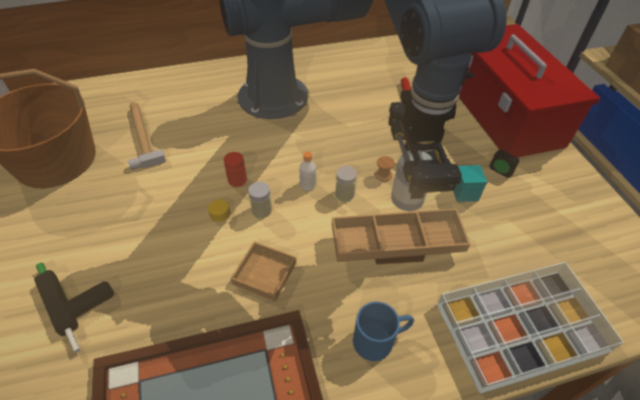

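The can is gripped upright above the tray (scene pixel about (408,185)) and everything else is in place. Lowering it now.

{"method": "drive_tool", "body": {"targets": [0.1, 0.15, 3, 0, 0, 0, 0.1, 0.15, 6, 0, 0, 0, 0.1, 0.15, 8, 0, 0, 0, 0.1, 0.15, 9.5, 0, 0, 0, 0.1, 0.15, 10.5, 0, 0, 0, 0.1, 0.15, 11.2, 0, 0, 0, 0.1, 0.15, 11.7, 0, 0, 0, 0.1, 0.15, 12, 0, 0, 0, 0.1, 0.15, 12.1, 0, 0, 0, 0.1, 0.15, 12.1, 0, 0, 0]}}

```text
time: 5.78
position: [0.5985, 0.1557, 0.0852]
tool_rot: [0.765, 0.644, 0.0, 0.0]
ft_force: [-0.6, 0.4, -4.3]
grip_width: 0.0637
```

```bash
python3 - <<'E'
from h import *
goal(.5973,.1540,.08,-9.7)
p,d=robot.camera("scene"); cv2.imwrite("pics/scene2.png",cv2.resize(p[140:290,300:500,::-1],None,fx=4,fy=4,interpolation=cv2.INTER_CUBIC))
E
```

```text
pos [0.5985 0.1557 0.0852] shift cm [-0.19 -0.09  0.52] turn [ 0.1 -0.  -0. ] F [-0.6  0.4 -4.3] w 0.0637
```

View pics/scene2.png

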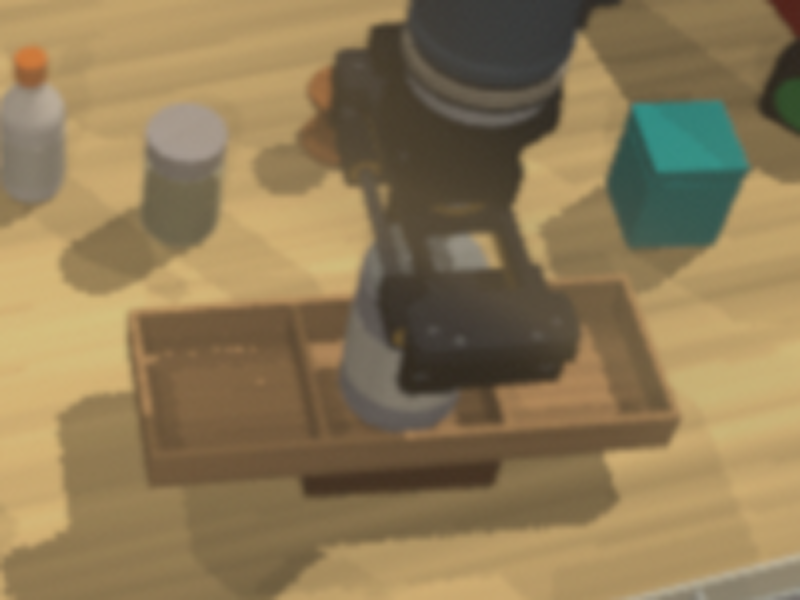

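The can is inside the middle bay and centred (crop pixel about (405,400)). Last few millimetres.

{"method": "drive_tool", "body": {"targets": [-0.1, -0.05, 0.2, 0, 0, 0, -0.1, -0.05, 0.3, 0, 0, 0, -0.1, -0.05, 0.4, 0, 0, 0, -0.1, -0.05, 0.4, 0, 0, 0]}}

```text
time: 6.17
position: [0.5973, 0.1549, 0.0806]
tool_rot: [0.765, 0.645, 0.0, 0.0]
ft_force: [0.3, 0.2, -5.5]
grip_width: 0.0636
```

{"method": "drive_tool", "body": {"targets": [0, 0, 0.05, 0, 0, 0, 0, 0, 0.1, 0, 0, 0, 0, 0, 0.1, 0, 0, 0]}}

```text
time: 6.42
position: [0.5974, 0.1549, 0.0805]
tool_rot: [0.765, 0.645, 0.0, 0.0]
ft_force: [-2.3, 0.1, 3.3]
grip_width: 0.0633
```

{"method": "drive_tool", "body": {"targets": [0, 0, 0, 0, 0, 0, 0, 0, 0, 0, 0, 0, 0, 0, 0, 0, 0, 0, 0, 0, 0, 0, 0, 0, 0, 0, 0, 0, 0, 0, 0, 0, 0, 0, 0, 0, 0, 0, 0, 0, 0, 0, 0, 0, 0, 0, 0, 0], "grip": -1}}

```text
time: 7.08
position: [0.5974, 0.1548, 0.0795]
tool_rot: [0.765, 0.644, 0.0, 0.0]
ft_force: [-0.3, 0.1, 0.0]
grip_width: 0.0867
```

{"method": "drive_tool", "body": {"targets": [0, 0, -1, 0, 0, 0, 0, 0, -3, 0, 0, 0, 0, 0, -6, 0, 0, 0, 0, 0, -10, 0, 0, 0, 0, 0, -13, 0, 0, 0, 0, 0, -13, 0, 0, 0]}}

```text
time: 7.58
position: [0.602, 0.1554, 0.2178]
tool_rot: [0.765, 0.645, 0.006, 0.004]
ft_force: [0.8, -0.4, 0.8]
grip_width: 0.087
```

```bash
python3 - <<'E'
from h import *
goal(.4243,.0896,.16,-9.7)
p,d=robot.camera("scene"); cv2.imwrite("pics/scene3.png",cv2.resize(p[110:290,250:500,::-1],None,fx=3,fy=3,interpolation=cv2.INTER_CUBIC))
E
```

```text
pos [0.602  0.1554 0.2178] shift cm [ -9.51 -16.48   5.5 ] turn [ 0.8 -0.2 -0. ] F [ 0.8 -0.4  0.8] w 0.087
```

View pics/scene3.png

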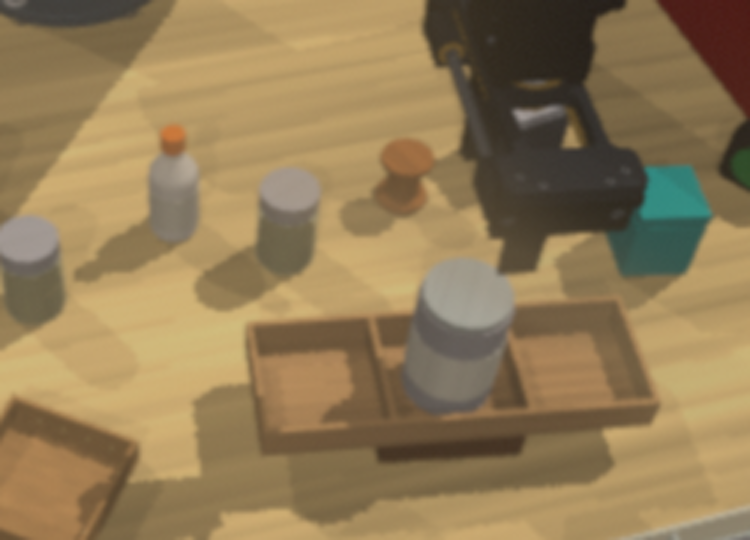

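The can stands centred in the middle bay at crop pixel (460,335), and the tray is level. Next is the jar at top-view pixel (279,213).

{"method": "drive_tool", "body": {"targets": [-2, -3.5, 0, 0, 0, 0, -4, -7, 0, 0, 0, 0, -6, -10.4, 0, 0, 0, 0, -8, -13.8, 0, 0, 0, 0, -9.5, -16.3, 2, 0, 0, 0, -9.5, -16.3, 5, 0, 0, 0, -9.5, -16.3, 5.5, 0, 0, 0, -9.5, -16.3, 5.5, 0, 0, 0, -9.5, -16.3, 5.5, 0, 0, 0]}}

```text
time: 8.38
position: [0.4218, 0.0889, 0.1547]
tool_rot: [0.765, 0.645, 0.0, 0.0]
ft_force: [0.4, 0.6, -0.1]
grip_width: 0.087
```

```bash
python3 -c "
from h import *
goal(.4243,.0896,.04,-9.7)"
```

```text
pos [0.4218 0.0889 0.1547] shift cm [ 0.11  0.23 11.47] turn [ 0. -0. -0.] F [ 0.4  0.6 -0.1] w 0.087
```

{"method": "drive_tool", "body": {"targets": [0.1, 0.2, 3, 0, 0, 0, 0.1, 0.2, 6, 0, 0, 0, 0.1, 0.2, 9, 0, 0, 0, 0.1, 0.2, 10.5, 0, 0, 0, 0.1, 0.2, 11.4, 0, 0, 0, 0.1, 0.2, 11.4, 0, 0, 0, 0.1, 0.2, 11.4, 0, 0, 0]}}

```text
time: 8.97
position: [0.4241, 0.0896, 0.0409]
tool_rot: [0.764, 0.645, 0.001, 0.001]
ft_force: [-0.2, -0.5, -0.3]
grip_width: 0.0869
```

```bash
python3 -c "
from h import *
goal(.4243,.0896,.04,-9.7)"
```

```text
pos [0.4241 0.0896 0.0409] shift cm [0.   0.02 0.09] turn [ 0.1 -0.  -0. ] F [-0.2 -0.5 -0.3] w 0.0869
```

{"method": "drive_tool", "body": {"targets": [0, 0, 0, 0, 0, 0, 0, 0, 0, 0, 0, 0, 0, 0, 0, 0, 0, 0, 0, 0, 0, 0, 0, 0, 0, 0, 0, 0, 0, 0, 0, 0, 0, 0, 0, 0, 0, 0, 0, 0, 0, 0, 0, 0, 0, 0, 0, 0, 0, 0, 0, 0, 0, 0, 0, 0, 0, 0, 0, 0, 0, 0, 0, 0, 0, 0, 0, 0, 0, 0, 0, 0], "grip": 1, "squeeze": 25}}

```text
time: 9.97
position: [0.4232, 0.0894, 0.0407]
tool_rot: [0.765, 0.644, 0.0, 0.0]
ft_force: [1.1, -0.6, 3.8]
grip_width: 0.0473
```

{"method": "drive_tool", "body": {"targets": [0, 0, -1, 0, 0, 0, 0, 0, -3, 0, 0, 0, 0, 0, -6, 0, 0, 0, 0, 0, -9, 0, 0, 0, 0, 0, -12, 0, 0, 0, 0, 0, -13, 0, 0, 0, 0, 0, -13, 0, 0, 0, 0, 0, -13, 0, 0, 0]}}

```text
time: 10.63
position: [0.422, 0.0895, 0.1703]
tool_rot: [0.765, 0.645, -0.0, -0.0]
ft_force: [-0.2, 0.4, -2.2]
grip_width: 0.0473
```

```bash
python3 -c "
from h import *
goal(.5818,.0633,.17,-9.7)"
```

```text
pos [0.422  0.0895 0.1703] shift cm [ 0.12 16.19  0.02] turn [-0.  0. -0.] F [-0.2  0.4 -2.2] w 0.0473
```

{"method": "drive_tool", "body": {"targets": [0, 1, 0, 0, 0, 0, 0, 3, 0, 0, 0, 0, 0, 6, 0, 0, 0, 0, 0, 9, 0, 0, 0, 0, 0.1, 12, 0, 0, 0, 0, 0.1, 14.5, 0, 0, 0, 0, 0.1, 16, 0, 0, 0, 0, 0.1, 16.1, 0, 0, 0, 0, 0.1, 16.1, 2, 0, 0, 0, 0.1, 16.1, 4, 0, 0, 0, 0.1, 16.1, 5.5, 0, 0, 0, 0.1, 16.1, 5.5, 0, 0, 0]}}

```text
time: 11.63
position: [0.577, 0.0635, 0.1106]
tool_rot: [0.765, 0.644, -0.004, -0.004]
ft_force: [-0.9, 0.3, -3.2]
grip_width: 0.047
```

```bash
python3 - <<'E'
from h import *
# remeasure tray and can
p,d=robot.camera("top"); cv2.imwrite("pics/top4.png",p[:,:,::-1]);P=cloud("top",d)
for u,v,zl,zh,w in[(253,134,.046,.064,75),(250,134,.126,.142,40)]:
    s=np.s_[v-w:v+w,u-w:u+w];q=P[s][(P[s][...,2]>zl)&(P[s][...,2]<zh)]
    print(len(q),np.median(q[:,2]),cv2.minAreaRect((q[:,:2]*1000).astype(np.float32)))
goal(.5818,.0633,.0745,-9.7)
E
```

```text
262 0.05703261673721059 ((671.2308349609375, 160.4398651123047), (183.23194885253906, 290.1679382324219), 5.284844398498535)
25 0.13449932326728334 ((622.3749389648438, 143.95428466796875), (20.045015335083008, 5.083401679992676), 83.52284240722656)
pos [0.5783 0.0635 0.1123] shift cm [0.05 0.38 3.78] turn [-0.5  0.  -0. ] F [ 0.3 -0.7 -2.4] w 0.0473
```

View pics/top4.png

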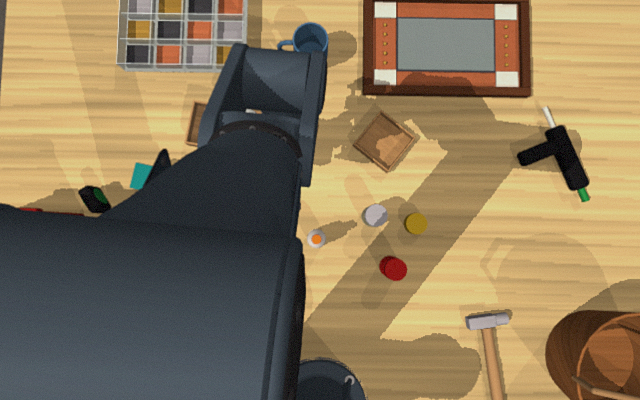

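The arm blocks the top view of the tray, so I'll go on with the start pose. The scene view showed no shift.

{"method": "drive_tool", "body": {"targets": [0, 0, 0, 0, 0, 0, 0, 0, 0, 0, 0, 0, 0, 0, 0, 0, 0, 0]}}

```text
time: 11.93
position: [0.5822, 0.0632, 0.1165]
tool_rot: [0.765, 0.645, 0.001, 0.001]
ft_force: [-0.0, 0.7, -1.7]
grip_width: 0.0473
```

```bash
python3 - <<'E'
from h import *
goal(.5818,.0633,.0745,-9.7)
p,d=robot.camera("scene"); cv2.imwrite("pics/scene5.png",cv2.resize(p[110:290,250:500,::-1],None,fx=3,fy=3,interpolation=cv2.INTER_CUBIC))
P=cloud("scene",d)
# tray rim near face: check points at rim height
s=np.s_[190:270,325:475];q=P[s];m=(abs(q[...,2]-.0575)<.004);q=q[m]
print(len(q),cv2.minAreaRect((q[:,:2]*1000).astype(np.float32)))
E
```

```text
pos [0.5822 0.0632 0.1165] shift cm [ 0.   -0.05  4.2 ] turn [ 0.1 -0.  -0. ] F [-0.   0.7 -1.7] w 0.0473
812 ((598.8150634765625, 153.2218475341797), (276.10467529296875, 99.62095642089844), 80.36311340332031)
```

View pics/scene5.png

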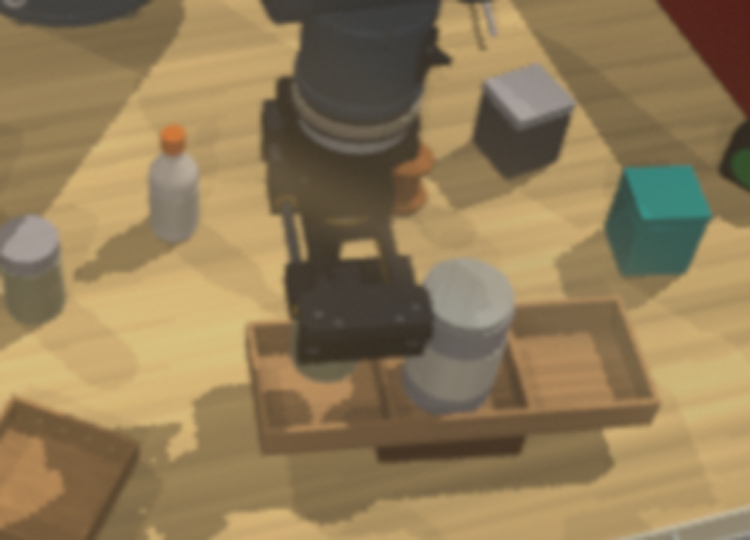

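The tray is unchanged at (0.598, 0.153, 80.4°). The jar hangs over the end bay at crop pixel (325,360) and clear of the can. Lowering.

{"method": "drive_tool", "body": {"targets": [0, 0, 1.2, 0, 0, 0, 0, 0, 2.2, 0, 0, 0, 0, 0, 3, 0, 0, 0, 0, 0, 3.4, 0, 0, 0, 0, 0, 3.7, 0, 0, 0, 0, 0, 3.8, 0, 0, 0, 0, 0, 3.8, 0, 0, 0, 0, 0, 3.8, 0, 0, 0]}}

```text
time: 12.65
position: [0.5819, 0.0632, 0.0778]
tool_rot: [0.765, 0.644, 0.0, 0.0]
ft_force: [0.8, -0.9, -2.4]
grip_width: 0.0474
```

{"method": "drive_tool", "body": {"targets": [0, 0, 0.1, 0, 0, 0, 0, 0, 0.2, 0, 0, 0, 0, 0, 0.2, 0, 0, 0]}}

```text
time: 12.9
position: [0.5817, 0.0632, 0.0756]
tool_rot: [0.765, 0.644, 0.0, 0.0]
ft_force: [-0.0, -0.2, -2.0]
grip_width: 0.0477
```

{"method": "drive_tool", "body": {"targets": [0, 0, 0.05, 0, 0, 0, 0, 0, 0.05, 0, 0, 0, 0, 0, 0.05, 0, 0, 0]}}

```text
time: 13.15
position: [0.5816, 0.0632, 0.0751]
tool_rot: [0.765, 0.644, 0.0, 0.0]
ft_force: [-0.0, -0.0, -2.9]
grip_width: 0.0475
```

{"method": "drive_tool", "body": {"targets": [0, 0, 0, 0, 0, 0, 0, 0, 0, 0, 0, 0, 0, 0, 0, 0, 0, 0, 0, 0, 0, 0, 0, 0, 0, 0, 0, 0, 0, 0, 0, 0, 0, 0, 0, 0, 0, 0, 0, 0, 0, 0, 0, 0, 0, 0, 0, 0], "grip": -1}}

```text
time: 13.82
position: [0.5816, 0.0632, 0.0751]
tool_rot: [0.765, 0.644, 0.0, 0.0]
ft_force: [-0.4, 0.0, 0.3]
grip_width: 0.0858
```

{"method": "drive_tool", "body": {"targets": [0, 0, -1, 0, 0, 0, 0, 0, -3, 0, 0, 0, 0, 0, -6, 0, 0, 0, 0, 0, -10, 0, 0, 0, 0, 0, -12, 0, 0, 0, 0, 0, -12, 0, 0, 0, 0, 0, -12, 0, 0, 0]}}

```text
time: 14.4
position: [0.5824, 0.0631, 0.1972]
tool_rot: [0.765, 0.645, 0.001, 0.001]
ft_force: [-0.4, -0.6, 0.2]
grip_width: 0.087
```

```bash
python3 - <<'E'
from h import *
goal(.4233,-.1131,.15,-9.7)
p,d=robot.camera("scene"); cv2.imwrite("pics/scene6.png",cv2.resize(p[110:290,250:500,::-1],None,fx=3,fy=3,interpolation=cv2.INTER_CUBIC))
E
```

```text
pos [0.5824 0.0631 0.1972] shift cm [-20.06 -12.72   4.66] turn [ 0.2 -0.  -0. ] F [-0.4 -0.6  0.2] w 0.087
```

View pics/scene6.png

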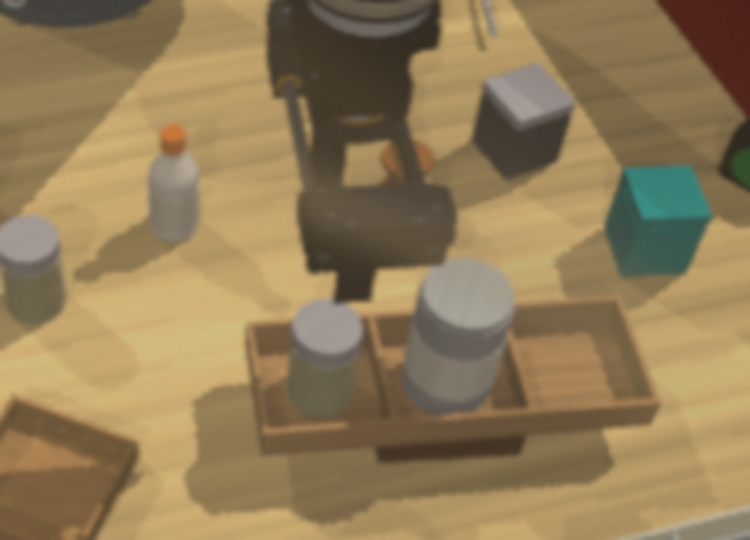

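The first jar stands in the end bay at crop pixel (325,360), and the tray is level. On to the second jar, at top-view pixel (376,215).

{"method": "drive_tool", "body": {"targets": [-3, -1.9, 0, 0, 0, 0, -6, -3.8, 0, 0, 0, 0, -9, -5.7, 0, 0, 0, 0, -12, -7.6, 0, 0, 0, 0, -15, -9.5, 0, 0, 0, 0, -18, -11.4, 1, 0, 0, 0, -20, -12.7, 3, 0, 0, 0, -20, -12.7, 4.5, 0, 0, 0, -20, -12.7, 4.5, 0, 0, 0, -20, -12.7, 4.5, 0, 0, 0]}}

```text
time: 15.28
position: [0.4212, -0.1119, 0.1487]
tool_rot: [0.765, 0.644, -0.001, -0.002]
ft_force: [0.1, -0.1, -0.4]
grip_width: 0.0869
```

```bash
python3 -c "
from h import *
goal(.4233,-.1131,.04,-9.7)"
```

```text
pos [ 0.4212 -0.1119  0.1487] shift cm [-0.1   0.27 10.87] turn [-0.3 -0.1 -0.1] F [ 0.1 -0.1 -0.4] w 0.0869
```

{"method": "drive_tool", "body": {"targets": [-0.1, 0.2, 3, 0, 0, 0, -0.1, 0.2, 6, 0, 0, 0, -0.1, 0.2, 9, 0, 0, 0, -0.1, 0.2, 10.3, 0, 0, 0, -0.1, 0.2, 10.9, 0, 0, 0, -0.1, 0.2, 10.9, 0, 0, 0, -0.1, 0.2, 10.9, 0, 0, 0]}}

```text
time: 15.87
position: [0.4252, -0.1136, 0.0414]
tool_rot: [0.764, 0.645, 0.0, 0.0]
ft_force: [-0.9, -0.7, 0.2]
grip_width: 0.0873
```

{"method": "drive_tool", "body": {"targets": [0, 0, 0, 0, 0, 0, 0, 0, 0, 0, 0, 0, 0, 0, 0, 0, 0, 0, 0, 0, 0, 0, 0, 0, 0, 0, 0, 0, 0, 0, 0, 0, 0, 0, 0, 0, 0, 0, 0, 0, 0, 0, 0, 0, 0, 0, 0, 0, 0, 0, 0, 0, 0, 0, 0, 0, 0, 0, 0, 0, 0, 0, 0, 0, 0, 0, 0, 0, 0, 0, 0, 0], "grip": 1}}

```text
time: 16.87
position: [0.4239, -0.1136, 0.0411]
tool_rot: [0.765, 0.644, -0.0, -0.0]
ft_force: [-2.4, 0.0, 5.9]
grip_width: 0.0473
```

{"method": "drive_tool", "body": {"targets": [0, 0, -1, 0, 0, 0, 0, 0, -3, 0, 0, 0, 0, 0, -6, 0, 0, 0, 0, 0, -9, 0, 0, 0, 0, 0, -12, 0, 0, 0, 0, 0, -15, 0, 0, 0, 0, 0, -18, 0, 0, 0, 0, 0, -20, 0, 0, 0, 0, 0, -20, 0, 0, 0, 0, 0, -20, 0, 0, 0]}}

```text
time: 17.7
position: [0.4249, -0.1139, 0.2413]
tool_rot: [0.765, 0.644, 0.001, 0.001]
ft_force: [-0.3, 0.1, -2.1]
grip_width: 0.047
```

```bash
python3 -c "
from h import *
goal(.6128,.2447,.24,-9.7)"
```

```text
pos [ 0.4249 -0.1139  0.2413] shift cm [38.53 12.45  0.14] turn [ 0.1  0.  -0. ] F [-0.3  0.1 -2.1] w 0.047
```

{"method": "drive_tool", "body": {"targets": [1.5, 0.5, 0, 0, 0, 0, 4.5, 1.5, 0, 0, 0, 0, 8.3, 2.7, 0, 0, 0, 0, 12, 3.9, 0, 0, 0, 0, 15.8, 5.1, 0, 0, 0, 0, 19.5, 6.3, 0, 0, 0, 0, 23.3, 7.5, 0, 0, 0, 0, 27, 8.7, 0, 0, 0, 0, 31, 10, 0, 0, 0, 0, 34.5, 11.1, 0, 0, 0, 0, 37, 11.9, 0, 0, 0, 0, 38.5, 12.4, 0, 0, 0, 0]}}

```text
time: 18.7
position: [0.6115, 0.2479, 0.2368]
tool_rot: [0.764, 0.645, -0.002, -0.002]
ft_force: [0.3, -0.4, -2.0]
grip_width: 0.0473
```

{"method": "drive_tool", "body": {"targets": [0, 0, 0, 0, 0, 0, 0, 0, 2, 0, 0, 0, 0, 0, 4.5, 0, 0, 0, 0, 0, 7, 0, 0, 0, 0, 0, 9.5, 0, 0, 0, 0, 0, 11, 0, 0, 0, 0, 0, 12, 0, 0, 0, 0, 0, 12, 0, 0, 0, 0, 0, 12, 0, 0, 0]}}

```text
time: 19.45
position: [0.611, 0.244, 0.1196]
tool_rot: [0.765, 0.644, -0.001, -0.001]
ft_force: [-0.8, -0.2, -1.1]
grip_width: 0.0471
```

```bash
python3 - <<'E'
from h import *
goal(.6128,.2447,.0745,-9.7)
p,d=robot.camera("scene"); cv2.imwrite("pics/scene7.png",cv2.resize(p[110:290,250:500,::-1],None,fx=3,fy=3,interpolation=cv2.INTER_CUBIC))
P=cloud("scene",d)
s=np.s_[190:270,325:475];q=P[s];m=(abs(q[...,2]-.0575)<.004);q=q[m]
print(len(q),cv2.minAreaRect((q[:,:2]*1000).astype(np.float32)))
E
```

```text
pos [0.611  0.244  0.1196] shift cm [0.1  0.18 4.51] turn [-0.1  0.1 -0.1] F [-0.8 -0.2 -1.1] w 0.0471
855 ((598.7324829101562, 153.11807250976562), (275.8681640625, 100.55364990234375), 80.27873992919922)
```

View pics/scene7.png

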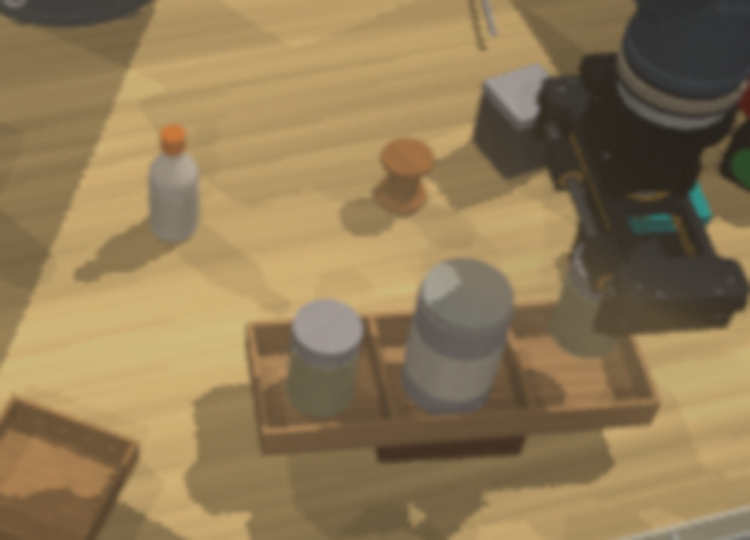

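The tray is unmoved and the second jar hangs over the far end bay at crop pixel (588,315). Lowering to just above the floor.

{"method": "drive_tool", "body": {"targets": [0.1, 0.1, 1.2, 0, 0, 0, 0.1, 0.1, 2.4, 0, 0, 0, 0.1, 0.1, 3.2, 0, 0, 0, 0.1, 0.1, 3.7, 0, 0, 0, 0.1, 0.1, 4, 0, 0, 0, 0.1, 0.1, 4.1, 0, 0, 0, 0.1, 0.1, 4.1, 0, 0, 0, 0.1, 0.1, 4.1, 0, 0, 0]}}

```text
time: 20.17
position: [0.6133, 0.2456, 0.0803]
tool_rot: [0.765, 0.644, 0.0, 0.0]
ft_force: [0.2, 1.0, -1.7]
grip_width: 0.0471
```

{"method": "drive_tool", "body": {"targets": [0, 0, 0.15, 0, 0, 0, 0, 0, 0.3, 0, 0, 0, 0, 0, 0.4, 0, 0, 0, 0, 0, 0.4, 0, 0, 0]}}

```text
time: 20.5
position: [0.6128, 0.2455, 0.0759]
tool_rot: [0.765, 0.644, -0.0, -0.0]
ft_force: [0.2, -0.7, -1.6]
grip_width: 0.0476
```

{"method": "drive_tool", "body": {"targets": [0, 0, 0.03, 0, 0, 0, 0, 0, 0.05, 0, 0, 0, 0, 0, 0.05, 0, 0, 0]}}

```text
time: 20.75
position: [0.6129, 0.2455, 0.0756]
tool_rot: [0.765, 0.644, 0.0, 0.0]
ft_force: [0.2, 0.0, -2.4]
grip_width: 0.0476
```

{"method": "drive_tool", "body": {"targets": [0, 0, 0, 0, 0, 0, 0, 0, 0, 0, 0, 0, 0, 0, 0, 0, 0, 0, 0, 0, 0, 0, 0, 0, 0, 0, 0, 0, 0, 0, 0, 0, 0, 0, 0, 0, 0, 0, 0, 0, 0, 0, 0, 0, 0, 0, 0, 0], "grip": -1}}

```text
time: 21.42
position: [0.613, 0.2455, 0.0756]
tool_rot: [0.765, 0.644, 0.0, 0.0]
ft_force: [0.9, 0.4, 0.4]
grip_width: 0.0857
```

{"method": "drive_tool", "body": {"targets": [0, 0, -1, 0, 0, 0, 0, 0, -3, 0, 0, 0, 0, 0, -6, 0, 0, 0, 0, 0, -10, 0, 0, 0, 0, 0, -12, 0, 0, 0, 0, 0, -12, 0, 0, 0, 0, 0, -12, 0, 0, 0]}}

```text
time: 22.0
position: [0.6139, 0.2458, 0.1982]
tool_rot: [0.765, 0.645, 0.002, 0.001]
ft_force: [0.1, 0.1, -0.4]
grip_width: 0.0869
```

```bash
python3 - <<'E'
from h import *
goal(.3627,.3177,.15,10.2)
p,d=robot.camera("scene"); cv2.imwrite("pics/scene8.png",cv2.resize(p[110:290,250:500,::-1],None,fx=3,fy=3,interpolation=cv2.INTER_CUBIC))
E
```

```text
pos [0.6139 0.2458 0.1982] shift cm [  2.83 -26.     4.71] turn [  0.3  -0.1 -19.9] F [ 0.1  0.1 -0.4] w 0.0869
```

View pics/scene8.png

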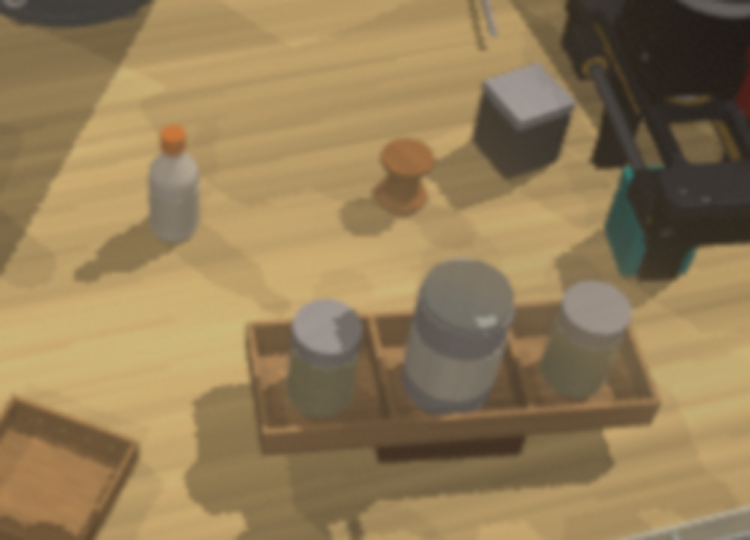

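All three are in the tray and it is level (jar at (587,340) in the crop). Now the grey tin, at crop pixel (524,120).

{"method": "drive_tool", "body": {"targets": [0.3, -3.5, 0, 0, 0, -5, 0.6, -7, 0, 0, 0, -10, 1, -11, 0, 0, 0, -15, 1.5, -15, 0, 0, 0, -19.9, 2, -19, 0, 0, 0, -19.9, 2.5, -23, 1, 0, 0, -19.9, 2.8, -25.9, 3, 0, 0, -19.9, 2.8, -25.9, 4.7, 0, 0, -19.9, 2.8, -25.9, 4.7, 0, 0, -19.9, 2.8, -25.9, 4.7, 0, 0, -19.9, 2.8, -25.9, 4.7, 0, 0, -19.9]}}

```text
time: 22.97
position: [0.3636, 0.3171, 0.1485]
tool_rot: [0.642, 0.767, 0.0, 0.0]
ft_force: [-0.4, 0.2, 0.3]
grip_width: 0.0866
```

```bash
python3 -c "
from h import *
goal(.3627,.3177,.035,10.2)"
```

```text
pos [0.3636 0.3171 0.1485] shift cm [ 0.08 -0.08 11.35] turn [ 0.  -0.  -0.1] F [-0.4  0.2  0.3] w 0.0866
```

{"method": "drive_tool", "body": {"targets": [0.05, -0.05, 3, 0, 0, 0, 0.05, -0.05, 6, 0, 0, 0, 0.05, -0.05, 9, 0, 0, 0, 0.05, -0.05, 10.7, 0, 0, 0, 0.05, -0.05, 11.3, 0, 0, 0, 0.05, -0.05, 11.3, 0, 0, 0, 0.05, -0.05, 11.3, 0, 0, 0]}}

```text
time: 23.55
position: [0.3633, 0.3176, 0.0361]
tool_rot: [0.642, 0.767, 0.001, 0.0]
ft_force: [0.2, -0.1, -0.4]
grip_width: 0.087
```

{"method": "drive_tool", "body": {"targets": [0, 0, 0, 0, 0, 0, 0, 0, 0, 0, 0, 0, 0, 0, 0, 0, 0, 0, 0, 0, 0, 0, 0, 0, 0, 0, 0, 0, 0, 0, 0, 0, 0, 0, 0, 0, 0, 0, 0, 0, 0, 0, 0, 0, 0, 0, 0, 0, 0, 0, 0, 0, 0, 0, 0, 0, 0, 0, 0, 0, 0, 0, 0, 0, 0, 0, 0, 0, 0, 0, 0, 0], "grip": 1, "squeeze": 30}}

```text
time: 24.55
position: [0.3622, 0.3176, 0.0359]
tool_rot: [0.642, 0.767, 0.0, 0.0]
ft_force: [1.0, -0.3, 5.4]
grip_width: 0.056
```

{"method": "drive_tool", "body": {"targets": [0, 0, -1, 0, 0, 0, 0, 0, -3, 0, 0, 0, 0, 0, -6, 0, 0, 0, 0, 0, -9, 0, 0, 0, 0, 0, -12, 0, 0, 0, 0, 0, -15, 0, 0, 0, 0, 0, -18, 0, 0, 0, 0, 0, -20, 0, 0, 0, 0, 0, -20, 0, 0, 0, 0, 0, -20, 0, 0, 0]}}

```text
time: 25.38
position: [0.3615, 0.3172, 0.2358]
tool_rot: [0.642, 0.767, 0.0, 0.0]
ft_force: [-0.8, -0.3, -4.2]
grip_width: 0.0557
```

```bash
python3 - <<'E'
from h import *
goal(.5912,-.1378,.235,-38.1)
p,d=robot.camera("scene");P=cloud("scene",d)
s=np.s_[235:310,225:305];q=P[s];m=(abs(q[...,2]-.0235)<.004);q=q[m]
print(len(q),cv2.minAreaRect((q[:,:2]*1000).astype(np.float32)))
E
```

```text
pos [0.3615 0.3172 0.2358] shift cm [-48.83  14.59   0.09] turn [ 0.  -0.  48.3] F [-0.8 -0.3 -4.2] w 0.0557
383 ((592.6470947265625, -138.18923950195312), (101.06399536132812, 102.76532745361328), 51.493587493896484)
```

{"method": "drive_tool", "body": {"targets": [-1.5, 0.4, 0, 0, 0, 3, -4.5, 1.3, 0, 0, 0, 7, -8.3, 2.5, 0, 0, 0, 12, -12, 3.6, 0, 0, 0, 17, -16, 4.8, 0, 0, 0, 22, -20, 6, 0, 0, 0, 27, -24, 7.2, 0, 0, 0, 32, -28, 8.4, 0, 0, 0, 37, -32, 9.6, 0, 0, 0, 42, -36, 10.8, 0, 0, 0, 46, -40, 12, 0, 0, 0, 48.3, -43.5, 13, 0, 0, 0, 48.3]}}

```text
time: 26.43
position: [0.5657, -0.0901, 0.2322]
tool_rot: [0.9, 0.436, -0.002, -0.002]
ft_force: [0.6, 0.7, -3.1]
grip_width: 0.0558
```

```bash
python3 -c "
from h import *
goal(.5915,-.1379,.235,-38.1)"
```

```text
pos [ 0.5657 -0.0901  0.2322] shift cm [-2.15  4.99 -0.3 ] turn [-0.3  0.1 -0.2] F [ 0.6  0.7 -3.1] w 0.0558
```

{"method": "drive_tool", "body": {"targets": [-1, 2.5, 0, 0, 0, 0, -1.7, 4, 0, 0, 0, 0, -2.1, 4.9, 0, 0, 0, 0, -2.1, 4.9, 2, 0, 0, 0, -2.1, 4.9, 5, 0, 0, 0, -2.1, 4.9, 8, 0, 0, 0, -2.1, 4.9, 11, 0, 0, 0, -2.1, 4.9, 13, 0, 0, 0, -2.1, 4.9, 14, 0, 0, 0, -2.1, 4.9, 14, 0, 0, 0, -2.1, 4.9, 14, 0, 0, 0]}}

```text
time: 27.35
position: [0.5915, -0.134, 0.0947]
tool_rot: [0.899, 0.437, -0.001, -0.001]
ft_force: [0.5, -0.1, -2.5]
grip_width: 0.0558
```

```bash
python3 - <<'E'
from h import *
goal(.5915,-.1379,.040,-38.1)
p,d=robot.camera("scene"); cv2.imwrite("pics/scene9.png",cv2.resize(p[150:310,180:380,::-1],None,fx=3.5,fy=3.5,interpolation=cv2.INTER_CUBIC))
E
```

```text
pos [ 0.5915 -0.134   0.0947] shift cm [-0.3   0.26  5.47] turn [-0.1  0.  -0. ] F [ 0.5 -0.1 -2.5] w 0.0558
```

View pics/scene9.png

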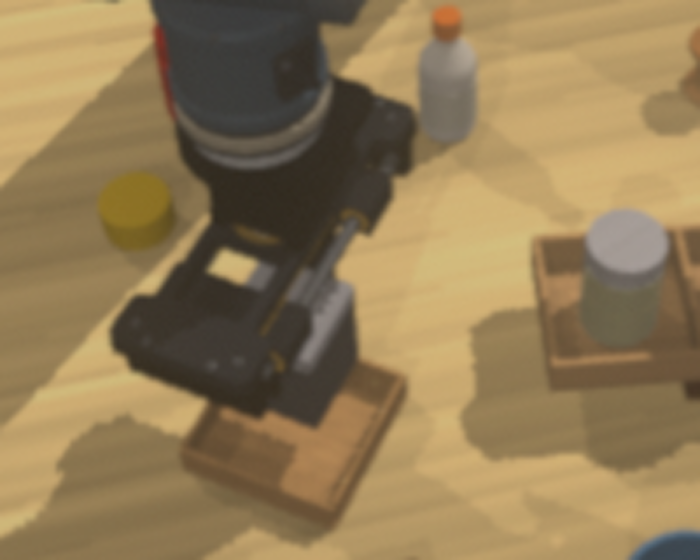

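The tin is above the carton and aligned with its sides (crop pixel about (320,350)).

{"method": "drive_tool", "body": {"targets": [-0.25, 0.2, 1.2, 0, 0, 0, -0.25, 0.2, 2.4, 0, 0, 0, -0.25, 0.2, 3.5, 0, 0, 0, -0.25, 0.2, 4.3, 0, 0, 0, -0.25, 0.2, 4.8, 0, 0, 0, -0.25, 0.2, 5, 0, 0, 0, -0.25, 0.2, 5, 0, 0, 0, -0.25, 0.2, 5, 0, 0, 0]}}

```text
time: 28.07
position: [0.5922, -0.138, 0.0456]
tool_rot: [0.899, 0.437, 0.0, 0.0]
ft_force: [-0.2, -0.2, -3.9]
grip_width: 0.0556
```

```bash
python3 - <<'E'
from h import *
goal(.5915,-.1379,.040,-38.1)
E
```

```text
pos [ 0.5922 -0.138   0.0456] shift cm [-0.04 -0.06  0.56] turn [ 0. -0. -0.] F [-0.2 -0.2 -3.9] w 0.0556
```

{"method": "drive_tool", "body": {"targets": [0, 0, 0.2, 0, 0, 0, 0, 0, 0.35, 0, 0, 0, 0, 0, 0.45, 0, 0, 0, 0, 0, 0.5, 0, 0, 0, 0, 0, 0.5, 0, 0, 0]}}

```text
time: 28.48
position: [0.592, -0.1379, 0.0405]
tool_rot: [0.899, 0.437, -0.0, -0.0]
ft_force: [0.1, -0.1, -2.9]
grip_width: 0.0557
```

{"method": "drive_tool", "body": {"targets": [0, 0, 0, 0, 0, 0, 0, 0, 0, 0, 0, 0, 0, 0, 0, 0, 0, 0, 0, 0, 0, 0, 0, 0, 0, 0, 0, 0, 0, 0, 0, 0, 0, 0, 0, 0, 0, 0, 0, 0, 0, 0, 0, 0, 0, 0, 0, 0], "grip": -1}}

```text
time: 29.15
position: [0.5921, -0.1379, 0.0406]
tool_rot: [0.899, 0.437, 0.0, 0.0]
ft_force: [0.3, -0.2, -0.4]
grip_width: 0.0868
```

{"method": "drive_tool", "body": {"targets": [0, 0, -1, 0, 0, 0, 0, 0, -3, 0, 0, 0, 0, 0, -6, 0, 0, 0, 0, 0, -10, 0, 0, 0, 0, 0, -14, 0, 0, 0, 0, 0, -18, 0, 0, 0, 0, 0, -20, 0, 0, 0]}}

```text
time: 29.73
position: [0.5942, -0.1387, 0.2469]
tool_rot: [0.899, 0.437, 0.003, 0.003]
ft_force: [1.2, 0.1, -0.0]
grip_width: 0.0874
```

```bash
python3 - <<'E'
from h import *
goal(.41,-.5,.25,-38.1)
E
```

```text
pos [ 0.5942 -0.1387  0.2469] shift cm [-39.79   7.83  -0.33] turn [ 0.5 -0.1 -0. ] F [ 1.2  0.1 -0. ] w 0.0874
```

Move the arm aside and check everything.

{"method": "drive_tool", "body": {"targets": [-3, 0.6, 0, 0, 0, 0, -6, 1.2, 0, 0, 0, 0, -9, 1.8, 0, 0, 0, 0, -12.5, 2.5, 0, 0, 0, 0, -16, 3.2, 0, 0, 0, 0, -20, 4, 0, 0, 0, 0, -24, 4.8, 0, 0, 0, 0, -28, 5.6, 0, 0, 0, 0, -32, 6.4, 0, 0, 0, 0, -36, 7.2, 0, 0, 0, 0, -38, 7.6, 0, 0, 0, 0, -38, 7.6, 0, 0, 0, 0]}}

```text
time: 30.73
position: [0.4144, -0.4888, 0.2412]
tool_rot: [0.901, 0.435, -0.001, 0.002]
ft_force: [0.5, 0.1, 0.5]
grip_width: 0.0871
```

{"method": "drive_tool", "body": {"targets": [0, 0, 0, 0, 0, 0, 0, 0, 0, 0, 0, 0, 0, 0, 0, 0, 0, 0]}}

```text
time: 30.98
position: [0.4178, -0.482, 0.2408]
tool_rot: [0.899, 0.438, 0.0, -0.0]
ft_force: [-0.1, 0.3, 0.8]
grip_width: 0.0873
```

```bash
python3 - <<'E'
from h import *
p,D=robot.camera("top");P=cloud("top",D); cv2.imwrite("pics/topF.png",p[:,:,::-1])
pts={}
def top(c,h,w=.045):
    m=(abs(P[...,0]-c[0])<w)&(abs(P[...,1]-c[1])<w)&(abs(P[...,2]-h)<.008)&(D>0)
    q=P[m];r=cv2.minAreaRect((q[:,:2]*1000).astype(np.float32));return np.array(r[0])/1000,r[1],r[2],len(q),np.median(q[:,2])
m=(abs(P[...,0]-.597)<.09)&(abs(P[...,1]-.154)<.17)&(P[...,2]>.045)&(P[...,2]<.066);q=P[m]
r=cv2.minAreaRect((q[:,:2]*1000).astype(np.float32));print("tray",r)
T=np.array(r[0])/1000;a=np.radians(-9.7);M=np.array([[np.cos(a),np.sin(a)],[-np.sin(a),np.cos(a)]])
for n,c,h in[("can",(.597,.154),.134),("jar-",(.582,.063),.109),("jar+",(.613,.245),.109)]:
    t=top(c,h);print(n,"in tray mm",np.round(M@(t[0]-T)*1000,1),np.round(t[1],1),t[3],round(t[4],4))
t=top((.592,-.138),.074);print("tin",t)
m=(abs(P[...,0]-.592)<.08)&(abs(P[...,1]+.138)<.08)&(abs(P[...,2]-.0235)<.006);q=P[m];print("carton",cv2.minAreaRect((q[:,:2]*1000).astype(np.float32)))
for n,c,h in[("spool",(.389,.2021),.048),("glue",(.3727,.0118),.105),("wax",(.4074,-.208),.026)]: print(n,top(c,h,.035)[0])
p,D=robot.camera("scene"); cv2.imwrite("pics/sceneF.png",p[:,:,::-1])
E
```

```text
tray ((597.2012939453125, 153.9962615966797), (277.3432922363281, 97.03524780273438), 80.27930450439453)
can in tray mm [-1.2 -0.7] [60.8 61.5] 796 0.134
jar- in tray mm [ -0.4 -91.8] [46.  45.3] 427 0.109
jar+ in tray mm [-0.3 92.5] [45.7 44.8] 430 0.1091
tin (array([ 0.59214606, -0.13790225]), (55.969322204589844, 57.35867691040039), 51.34199523925781, 707, np.float64(0.07390704797953605))
carton ((591.4251098632812, -137.88218688964844), (100.37981414794922, 101.54693603515625), 51.902191162109375)
spool [0.38871518 0.20235619]
glue [0.37266074 0.01176787]
wax [ 0.40735913 -0.20788084]
```

View pics/topF.png

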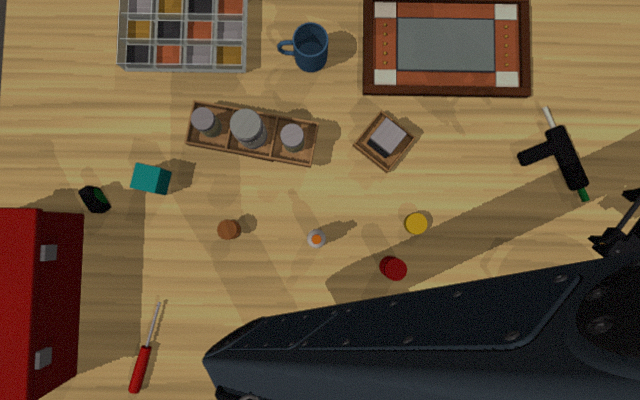

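View pics/sceneF.png

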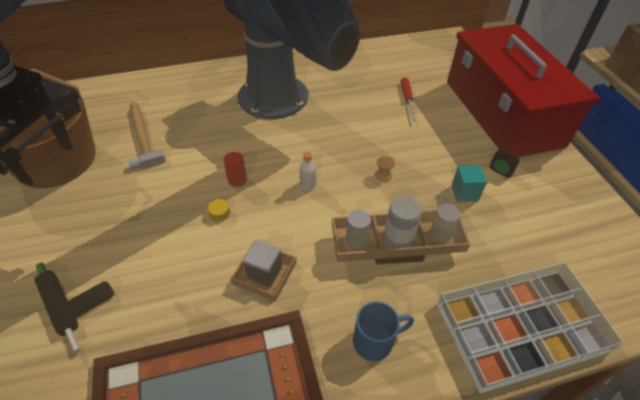

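Both views show the can (247,127 in the top view), the jars (204,121 and 291,136) and the tin (388,137) in place. The gripper is clear of everything, so I'm handing in.

```bash
python3 -c "
from rig import robot
print(robot.hand_in())"
```

```text
the job is handed in; nothing more can be done
None
```

I set the big can in the middle bay first, then a jar in each end bay, then the grey tin in the carton, and handed in at about 31 s of the 112 s allowed. No verdict came back.

All distances below are from the final camera measurements:
- **Can and jars:** the can is about 1.4 mm from the middle of its bay, and each jar is within 1 mm of the middle of its bay. All three stand upright.
- **Tin:** it is about 1 mm from the carton's middle.
- **Tray and carton:** both are within about 1 mm of where they started, and look level in both views.
- **Spool, glue and wax:** none has measurably moved.
- **Look-alikes:** I left the red jar and the turquoise tin alone.

No final check failed or disagreed. One top-view check partway through was useless because the arm blocked the tray, so I used the other camera for it.

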